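# Wall-thickness check of pipe caps on a dividing slide

### The job

Stand every closed pipe cap that is on the table, button up, in a bay of its own in the slide's tray; then pull the spring index knob, move the carriage one notch to the robot's left and let the knob drop home. With the probe, press its sprung tip in slightly on the test button of each cap and hold it there for two seconds, from the largest cap to the smallest. Then hang the probe back in its holder and index the carriage one more notch to the left, leaving the pin fully home and all the caps standing in their bays; leave the coupling and the screwdriver alone.

Things in the scene. Friction and masses are not known exactly. Their poses are not given: they have to be found in the camera images.
- station: fixed bed of the dividing slide: grey plate 165 x 420 mm, 6 mm thick. Origin on the table under the slide's centre; its y axis (level, roughly to the robot's left) is the direction in which the carriage slides, its x axis points away from the robot, z up. A notched steel strip (26 mm wide, top 22 mm above the table) runs along its robot side, 88 mm from the slide's centre line; its three notches, 13 mm wide, are 50 mm apart, the middle one at the bed's centre
- carriage (a joint): position of the carriage along the bed's +y, m: 0 = first notch (loading, as at the start), 0.05 = second notch (checking), 0.10 = third notch (hand-over). It slides easily (about 2 N) once the index pin is out; locked by the pin (about 1 mm of play) when the pin is in a notch
- tray (a point): centre of the inner floor of the carriage, an aluminium tray 80 x 312 mm with four bays in a row along y; the floor is 24 mm above the table, the rims and partitions rise 8 mm above that floor. Axes as those of the bed; moves with the carriage
- bay1 (a point): centre of the floor of bay 1 of the tray (counted along the bed's +y); inside 72 x 73 mm; takes any one cap
- bay2 (a point): centre of the floor of bay 2 of the tray (counted along the bed's +y); inside 72 x 73 mm; takes any one cap
- bay3 (a point): centre of the floor of bay 3 of the tray (counted along the bed's +y); inside 72 x 73 mm; takes any one cap
- bay4 (a point): centre of the floor of bay 4 of the tray (counted along the bed's +y); inside 72 x 73 mm; takes any one cap
- knob (a point): middle of the head of the spring index knob: upright black cylinder, 28 mm diameter, 28 mm high (so 14 mm above and below this point), on an ear of the carriage 88 mm to the robot's side of the tray's centre line; 60 mm above the table when the pin is in. The knob travels with the carriage; nothing lies under the head for 16 mm but a thin bush
- plunger (a joint): how far the knob and its pin are pulled straight up, m: 0 = pin fully down in a notch, 0.020 = end of travel. The pin (10 mm, round-ended) clears the strip at 0.014. The spring pulls down with 5 N at 0 and 9 N at the end; let go off a notch, the pin rests on the strip (about 0.014) and drops in by itself when the carriage brings it over a notch (within about 3 mm)
- cap64_mid (a point): centre, half-way up, of the largest closed pipe cap: plain grey PVC disc-like cylinder, 64 mm diameter, 46 mm high, standing upright (z axis up) with a raised round test button (18 mm across, 3 mm high, its top is the cap's top) in the middle of its top. May be absent
- cap56_mid (a point): centre, half-way up, of the second largest closed pipe cap: plain grey PVC disc-like cylinder, 56 mm diameter, 42 mm high, standing upright (z axis up) with a raised round test button (18 mm across, 3 mm high, its top is the cap's top) in the middle of its top. May be absent
- cap48_mid (a point): centre, half-way up, of the second smallest closed pipe cap: plain grey PVC disc-like cylinder, 48 mm diameter, 38 mm high, standing upright (z axis up) with a raised round test button (18 mm across, 3 mm high, its top is the cap's top) in the middle of its top. May be absent
- cap40_mid (a point): centre, half-way up, of the smallest closed pipe cap: plain grey PVC disc-like cylinder, 40 mm diameter, 34 mm high, standing upright (z axis up) with a raised round test button (18 mm across, 3 mm high, its top is the cap's top) in the middle of its top. May be absent
- probe_grip (a point): middle of the grip of the pen-shaped wall-thickness probe, 120 g: black upright cylinder 28 mm diameter, from 32 mm below this point to 32 mm above it; below the grip a collar 48 mm in diameter and 6 mm thick, then a steel shaft 20 mm in diameter; the end of the probe's tip lies 98 mm below this point on the axis. z axis along the probe, up
- probe_tip (a point): end of the probe's sprung brass tip (8 mm round)
- tip (a joint): how far the probe's sprung tip is pushed in, m: 0 = free, 0.008 = end of travel; 1 N to start, 3 N at the end
- holder_top (a point): fixed aluminium probe holder, 60 x 60 x 75 mm with a square well of 34 mm, open at the top: this point is the middle of the well's mouth, 75 mm above the table. The probe hangs in it upright, tip down, its collar lying on the holder's top, so the middle of the grip is then 38 mm above this point
- coupling_mid (a point): bystander: a short open-ended grey PVC coupling, 54 mm diameter, 45 mm high, centre
- screwdriver: bystander: a screwdriver lying on the table
There are look-alikes about, which are no part of the job. What is shaped like the part that bears cap56_mid but turquoise or yellow is not meant.

How it is judged:
By the outcome, as a careful person would: the job done as asked, in the order asked, and still so for the second after the job is handed in, with the robot touching nothing.
Of cap64, cap56, cap48, cap40 only 2 to 4 are there at a start; the rules pass over those that are not, and their reading is None.
At some moment in a run one of cap64, cap56, cap48, cap40 may be knocked a few centimetres aside while the robot is not near it.
It also fails if it takes over 210 s, if anything falls off the work surface, if the arm or the gripper's body presses on something with over 40 N, if the wrist force passes 120 N, or if a joint passes its speed limit or range.

### The arm

A 6-joint arm with a two-finger parallel gripper is mounted at the origin on the work surface. World frame = base frame: x ahead of the robot, y to its left, z up, the work surface at z = 0. Lengths are in m, angles in rad, forces in N, time in s.
With the tool pointing down it reaches from about 0.375 to 0.975 m from the base axis. Payload 3.8 kg.
Tool frame: the origin (TCP) lies midway between the tips of the shut fingers; the grasp point (between the pads) lies 19 mm behind it; z points along the fingers, y is the line along which they close (so a half turn about z gives the same grasp; the last joint's range is limited). The gripper opens to 88 mm and grips with 3 to 60 N. Pads are 18 mm wide; open, the fingers measure 123 mm over their backs; the gripper's body (75 mm by 187 mm) begins 45 mm behind the grasp point.
Start: joints at [-1.371, 0.264, 1.604, -0, 1.274, -0.037], TCP at [0.158, -0.656, 0.239] pointing down, gripper open.
Joint ranges: [-2.63, 2.63], [-0.94, 2.18], [0.31, 2.57], [-1.31, 4.45], [0, 2.66], [-2.55, 2.55]. Speed limits (rad/s): [2.57, 2.57, 3.14, 3.14, 3.14, 3.14].

### API

Orientations are given as a 3x3 rotation matrix whose columns are the frame's x, y, z axes.
In Python, from plant import * gives the robot as it stands. Calls block until the motion is done:
- movep(position, orientation): joint-space move of the TCP to a pose.
- move_straight(position, rate=0.15, attitude=None, until_force=None): straight line of the TCP; attitude=None keeps the orientation; rate is the mean speed in m/s. With until_force (N) it stops when the force on the tool has changed by that much, and returns True; else False.
- move_j(angles): joint-space move.
- set_gripper(opening, strength=None): finger opening in m; strength is the grip in N (None keeps the last); returns when the fingers have stopped.
- dwell(seconds).
- inverse_kinematics(position, orientation): joint angles nearest the present ones, or None.
- read_state(): the state.
- grab_frame(name): name is "scene" or "side" or "wrist"; returns (picture, depth): 384x512x3 uint8, blue, green, red; 384x512 float32, m along the optical axis (not along the pixel's ray), 0 where there is no reading.
- camera_info(name): a dict with "intrinsics" (3x3 intrinsics, pixels), "position" and "attitude" of the camera in the world; the wrist camera has in their place "hand_eye" (4x4, takes a point from camera to tool coordinates, whose origin is the TCP and whose axes are the flange's). Camera axes: x right, y up, looking along -z (the intrinsics and any distortion apply to the point x, -y, -z); pixel columns grow to the right and rows downward; lengths in m; the calibration is good to about 2 mm. A picture is of the moment at which its call begins: read the wrist's pose just before it. camera_info takes no time and is no camera call.
A pose or a line that the arm cannot do raises MotionError and nothing moves.
- sign_off(): hands the job in; it is judged then, once.
The state is a dict: "time_s": time; "joints": joint angles; "qd": joint speeds; "effort": joint torques, N m; "tcp_pos": TCP position; "ee_rot": TCP orientation; "contact_force": force on the tool from outside, world axes, zero at the start; "wrist_torque": the same for the moment, N m; "opening": finger opening in m; "grip_force": force on a finger pad.
Only numpy, scipy, OpenCV 4.12 (cv2) and the standard library are available. Lean on these libraries where they do the work, as an engineer would, in place of code of your own. Each camera call takes 0.05 s, during which the arm holds its last target. There are 200 camera calls.

## Working session

There is one attempt and no reset: what is moved stays moved. The work goes in short steps, each a Python script; the robot and the scene stay as the last script left them, time stands still between calls to the robot, and variables do not carry over. Pictures are saved under pics/ and viewed, at most 14 in all, crops included, and the job is handed in when it is done.

```bash
ls; mkdir -p pics
python3 - <<'E'
from plant import *
import cv2,numpy as np
for n in ("scene","side"):
    p,d=grab_frame(n); cv2.imwrite(f"pics/{n}0.png",p); np.save(f"pics/{n}0.npy",d)
    print(n,camera_info(n))
print(camera_info("wrist")); s=read_state(); print(s['time_s'],s['ee_rot'],s['opening'])
E
```

```text
pics
scene {'intrinsics': array([[434.00942679,   0.        , 251.83211306],
       [  0.        , 434.00942679, 192.61281151],
       [  0.        ,   0.        ,   1.        ]]), 'position': array([ 0.94992444, -0.62368976,  1.17894406]), 'attitude': array([[ 0.83742684, -0.42875998,  0.33894125],
       [ 0.54629208,  0.67566885, -0.4950117 ],
       [-0.01677084,  0.599697  ,  0.8000514 ]])}
side {'intrinsics': array([[436.3608857 ,   0.        , 258.11092615],
       [  0.        , 436.3608857 , 190.22313871],
       [  0.        ,   0.        ,   1.        ]]), 'position': array([0.13363336, 0.98210686, 0.67102221]), 'attitude': array([[-0.93651047,  0.16137151, -0.31129951],
       [-0.35009342, -0.47986464,  0.80446537],
       [-0.01956384,  0.86237414,  0.50589336]])}
{'intrinsics': array([[325.34120662,   0.        , 254.57443167],
       [  0.        , 325.34120662, 188.12477417],
       [  0.        ,   0.        ,   1.        ]]), 'hand_eye': array([[-3.65759647e-04,  9.64783013e-01,  2.63046773e-01,
         6.77465614e-02],
       [ 9.99999837e-01,  2.37607493e-04,  5.18994829e-04,
         5.39229274e-05],
       [ 4.38215510e-04,  2.63046920e-01, -9.64782942e-01,
        -1.46396608e-01],
       [ 0.00000000e+00,  0.00000000e+00,  0.00000000e+00,
         1.00000000e+00]])}
0.1 [[ 9.72095585e-01  2.34584795e-01 -3.83132540e-04]
 [ 2.34585091e-01 -9.72093615e-01  1.95946298e-03]
 [ 8.72195251e-05 -1.99466249e-03 -9.99998007e-01]] 0.08786509240923894
```

View pics/scene0.png

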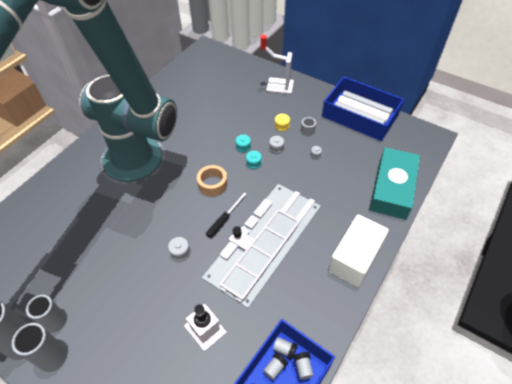

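View pics/side0.png

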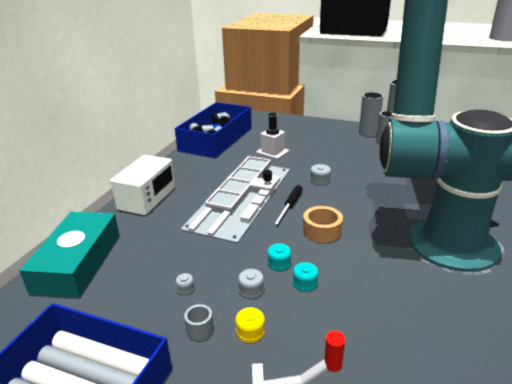

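The scene picture shows three grey caps at about (179,246), (277,143) and (316,151). The station is at (262,243) with its knob at (238,232), the holder with the probe at (204,325), the coupling at (308,125) and the screwdriver at (226,215). I'll build a top-down view from the depth images.

```bash
cat > h.py <<'E'
from plant import *
import numpy as np, cv2
def cloud(n, d, s=None):
    c=camera_info(n); K=c['intrinsics']; h,w=d.shape
    u,v=np.meshgrid(np.arange(w),np.arange(h))
    P=np.stack([(u-K[0,2])/K[0,0]*d,-(v-K[1,2])/K[1,1]*d,-d],-1)
    if n=='wrist':
        H=c['hand_eye']; P=P@H[:3,:3].T+H[:3,3]
        return P@np.array(s['ee_rot']).T+np.array(s['tcp_pos'])
    return P@np.array(c['attitude']).T+np.array(c['position'])
def ortho(Ps, ims, ds, x0,x1,y0,y1,res):
    """top view: rows = x decreasing downward (x up), cols = y decreasing (left=+y)"""
    H=int((x1-x0)/res); W=int((y1-y0)/res)
    img=np.zeros((H,W,3),np.uint8); z=np.full((H,W),-1.)
    for P,im,d in zip(Ps,ims,ds):
        ok=(d>0)&(P[...,2]<.3); p=P[ok]; c=im[ok]
        r=((x1-p[:,0])/res).astype(int); k=((y1-p[:,1])/res).astype(int)
        m=(r>=0)&(r<H)&(k>=0)&(k<W); o=np.argsort(p[m,2])
        img[r[m][o],k[m][o]]=c[m][o]; z[r[m][o],k[m][o]]=p[m,2][o]
    return img,z
E
python3 - <<'E'
from h import *
P=[];I=[];D=[]
for n in ("scene","side"):
    d=np.load(f"pics/{n}0.npy"); P.append(cloud(n,d)); I.append(cv2.imread(f"pics/{n}0.png")); D.append(d)
for n,uvs in (("scene",[(179,246),(277,143),(316,151),(308,118),(238,231),(201,310),(283,189),(318,206),(242,299),(208,277)]),):
    for u,v in uvs: print(n,u,v,P[0][v,u].round(3))
for u,v in [(320,170),(250,278),(185,278),(267,175),(272,118)]: print('side',u,v,P[1][v,u].round(3))
img,z=ortho(P,I,D,0.1,1.0,-0.75,0.55,0.0025)
k=cv2.resize(img,None,fx=1.5,fy=1.5,interpolation=cv2.INTER_NEAREST)
cv2.imwrite("pics/top0.png",k)
E
```

```text
scene 179 246 [ 0.395 -0.207  0.047]
scene 277 143 [0.423 0.314 0.042]
scene 316 151 [0.554 0.366 0.028]
scene 308 118 [0.458 0.479 0.048]
scene 238 231 [ 0.526 -0.084  0.077]
scene 201 310 [ 0.605 -0.357  0.147]
scene 283 189 [0.536 0.169 0.01 ]
scene 318 206 [0.667 0.173 0.006]
scene 242 299 [ 0.643 -0.239  0.031]
scene 208 277 [ 0.516 -0.23   0.011]
side 320 170 [ 0.383 -0.194  0.042]
side 250 278 [0.409 0.33  0.04 ]
side 185 278 [0.544 0.37  0.034]
side 267 175 [ 0.512 -0.069  0.067]
side 272 118 [ 0.59  -0.342  0.133]
```

View pics/top0.png

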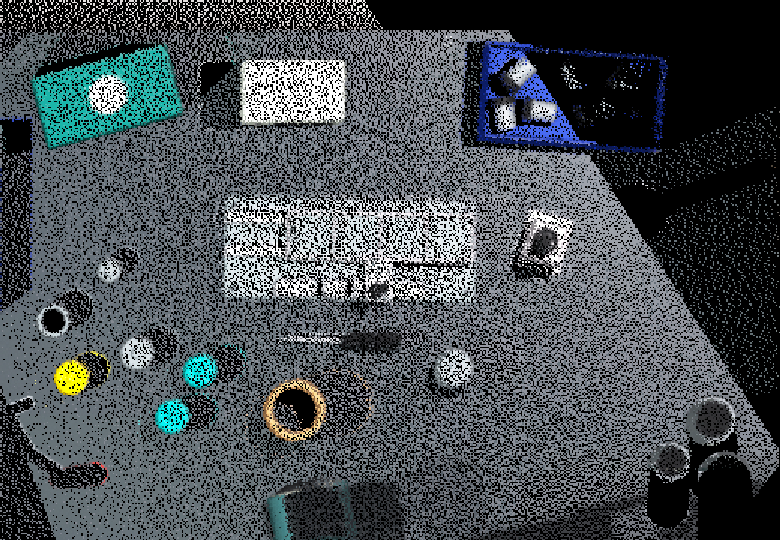

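The top view shows the caps at (455,368), (137,352) and (110,270). Their sizes match cap64, cap56 and cap40, and cap48 is absent. The bed is nearly aligned with the world axes, centred near (0.583, -0.032). Next are closer looks with the wrist camera.

```bash
cat >> h.py <<'E'
def RX(yaw=0.):   # closes along bed x
    c,s=np.cos(yaw),np.sin(yaw); Z=np.array([[c,-s,0],[s,c,0],[0,0,1.]])
    return Z@np.array([[0,1.,0],[1,0,0],[0,0,-1]])
def RY(yaw=0.):   # closes along bed y, camera away from robot
    c,s=np.cos(yaw),np.sin(yaw); Z=np.array([[c,-s,0],[s,c,0],[0,0,1.]])
    return Z@np.array([[1.,0,0],[0,-1,0],[0,0,-1]])
def shot(tag=None):
    dwell(.15); s=read_state(); im,d=grab_frame("wrist"); P=cloud("wrist",d,s)
    P[d<=0]=np.nan
    if tag: cv2.imwrite(f"pics/{tag}.png",im); np.save(f"pics/{tag}.npy",P)
    return im,P
def disc(P,xy,h,rad,lo=-.006,hi=.004):
    """circle enclosing the points whose z is near h, near xy"""
    m=(np.hypot(P[...,0]-xy[0],P[...,1]-xy[1])<rad)&(P[...,2]>h+lo)&(P[...,2]<h+hi)
    p=P[m]
    if len(p)<30: return None
    lo_,hi_=np.percentile(p[:,:2],1,axis=0),np.percentile(p[:,:2],99,axis=0)
    return (lo_+hi_)/2, hi_-lo_, np.median(p[:,2]), len(p)
E
python3 - <<'E'
from h import *
R=RX()
movep([.60,-.13,.30],R); im,P=shot("st1")
print('knob',disc(P,(.515,-.083),.074,.04))
print('probe top',disc(P,(.595,-.36),.145,.05,-.008,.008), 'holder',disc(P,(.595,-.36),.075,.06))
m=(np.abs(P[...,2]-.032)<.004)&(P[...,0]>.52)&(P[...,0]<.7)&(P[...,1]>-.29)&(P[...,1]<.14)
print(cv2.minAreaRect((P[m][:,:2]*1000).astype(np.float32)))
m=(np.abs(P[...,2]-.0065)<.0025)&(P[...,0]>.45)&(P[...,0]<.7)&(P[...,1]>-.29)&(P[...,1]<.2)
print(cv2.minAreaRect((P[m][:,:2]*1000).astype(np.float32)))
movep([.40,-.23,.24],R); im,P=shot("c64")
print('c64',disc(P,(.39,-.207),.044,.06),read_state()['time_s'])
E
```

```text
knob (array([ 0.5192416, -0.0827857]), array([0.02529735, 0.02528922]), np.float64(0.074230174645732), 487)
probe top None holder (array([ 0.59718999, -0.36192007]), array([0.06982561, 0.05460724]), np.float64(0.07544812716130134), 663)
((582.892333984375, -96.39002990722656), (289.3047790527344, 127.0223388671875), 88.74541473388672)
((583.9666748046875, -95.21940612792969), (300.018798828125, 165.30084228515625), 88.73776245117188)
c64 (array([ 0.38791092, -0.20851439]), array([0.05897574, 0.05881057]), np.float64(0.043374818873708254), 2758) 3.875
```

View pics/st1.png

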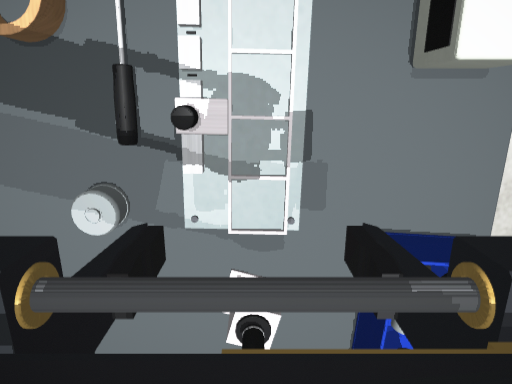

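The wrist view shows the bed turned by about -1.3°, the knob at pixel (185,117), the tray bays at columns 229–295, and cap64 at (95,212). Now I'll pick cap64 and place it in bay 1.

```bash
cat >> h.py <<'E'
YAW=-.022
KNOB0=np.array([.5192,-.0828])
EX=np.array([np.cos(YAW),np.sin(YAW)]); EY=np.array([-EX[1],EX[0]])
TRAY0=KNOB0+.088*EX
def bay(k,q=0.): return TRAY0+(q+(k-2.5)*.077)*EY
TZ=.013
def at(xy,z): return [xy[0],xy[1],z]
def find(xy,h,tag=None,off=-.02,z=.22):
    movep(at([xy[0],xy[1]+off],z),RX(YAW)); im,P=shot(tag); return disc(P,xy,h-.003,.065)
def pick(xy,dia):
    set_gripper(min(dia+.022,.086),20)
    movep(at(xy,.11),RX(YAW)); move_straight(at(xy,TZ),rate=.1)
    set_gripper(0.0 if dia<.02 else dia-.02,20); s=read_state(); print('grip',s['opening'],s['grip_force'])
    move_straight(at(xy,.15),rate=.15); s=read_state(); print('lifted',s['opening'],s['grip_force'])
def place(xy,dia):
    movep(at(xy,.13),RX(YAW)); move_straight(at(xy,.055),rate=.1)
    hit=move_straight(at(xy,TZ+.022),rate=.03,until_force=4); s=read_state()
    print('hit',hit,s['tcp_pos'],s['contact_force'])
    set_gripper(min(dia+.016,.086)); move_straight(at(xy,.16),rate=.15)
E
python3 - <<'E'
from h import *
pick([.3879,-.2085],.064); place(bay(1),.064)
r=find(bay(1),.070,"p64"); print(bay(1),r)
r=find([.413,.322],.042,"c56"); print('c56',r); print(read_state()['time_s'])
E
```

```text
grip 0.06319285398632253 20.0000714790076
lifted 0.06342840096063987 19.999998807907104
hit True [ 0.60437793 -0.20010219  0.03730892] [-0.39669713 -0.30944229  3.67807331]
[ 0.60463791 -0.20020789] (array([ 0.60463853, -0.19987071]), array([0.05920582, 0.05905238]), np.float64(0.06735025846833168), 3546)
c56 (array([0.41399242, 0.32148441]), array([0.0520721 , 0.05124346]), np.float64(0.039324432661229924), 2251)
13.8917
```

Run:
```python
from h import *
pick([.4140,.3215],.056); place(bay(3),.056)
r=find(bay(3),.066,"p56"); print(bay(3),r)
r=find([.55,.367],.034,"c40"); print('c40',r)
if r is not None and np.all(np.abs(r[1]-.036)<.005):
    pick(r[0],.040); place(bay(4),.040)
    print(bay(4),find(bay(4),.058,"p40"))
print(read_state()['time_s'])
movep([.56,-.05,.36],RX(YAW)); shot("all"); print(read_state()['time_s'])
```

```text
grip 0.05550339402522781 20.000318605452776
lifted 0.055547958086655205 20.000027809292078
hit True [ 0.60774096 -0.04623714  0.03733218] [-0.08029492 -0.40914736  4.11765739]
[ 0.60802564 -0.04624516] (array([ 0.60780496, -0.04653403]), array([0.0515191 , 0.05142171]), np.float64(0.0633721295894624), 2631)
c40 (array([0.55164856, 0.36691157]), array([0.03670595, 0.03652018]), np.float64(0.031321307683960034), 1068)
grip 0.03936133255800015 20.000220201909542
lifted 0.03954479064692391 20.000019972212613
hit True [0.60947533 0.03070164 0.03741729] [-0.36193814 -0.31690972  4.28222198]
[0.6097195  0.03073621] (array([0.60945551, 0.0117481 ]), array([0.03737537, 0.07414346]), np.float64(0.055330442846790465), 1314)
32.3167
33.2
```

View pics/all.png

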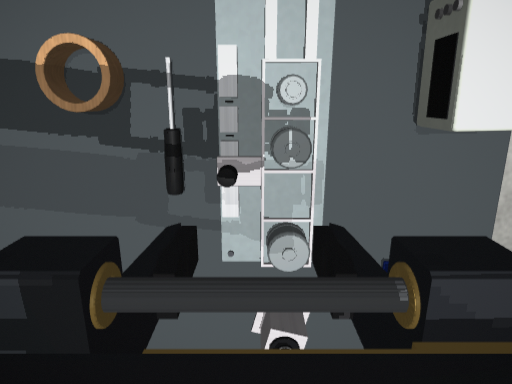

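The picture shows three caps standing in bays 4, 3 and 1, at (292,90), (292,148) and (289,250). The knob is at (227,176). Now the first index.

```bash
cat >> h.py <<'E'
def index(q0):
    k0=KNOB0+q0*EY; k1=k0+.05*EY; R=RY(YAW); z=.041
    set_gripper(.048,35); movep(at(k0,.14),R); move_straight(at(k0,z),rate=.1)
    set_gripper(.015,35); s=read_state(); print('grip',s['opening'],s['grip_force'])
    move_straight(at(k0,z+.0175),rate=.04); s=read_state(); print('up',s['opening'],s['contact_force'])
    move_straight(at(k1,z+.0175),rate=.04); s=read_state(); print('over',s['opening'],s['contact_force'])
    move_straight(at(k1,z),rate=.03); s=read_state(); print('down',s['opening'],s['contact_force'])
    set_gripper(.048); dwell(.3); move_straight(at(k1,.16),rate=.15)
    return k1
E
python3 - <<'E'
from h import *
k=index(0.)
movep([.58,-.09,.30],RX(YAW)); im,P=shot("i1")
print('knob',k,disc(P,k,.074,.03,-.01,.02))
for b,h in ((1,.067),(3,.063),(4,.055)): print(b,bay(b,.05),disc(P,bay(b,.05),h,.037))
# holder / probe look
movep([.60,-.36,.32],RX(YAW)); im,P=shot("hold")
print('probe',disc(P,(.597,-.362),.145,.04,-.006,.006)); 
m=(np.abs(P[...,2]-.075)<.004)&(np.hypot(P[...,0]-.597,P[...,1]+.362)<.06)
print('holder',m.sum(),cv2.minAreaRect((P[m][:,:2]*1000).astype(np.float32)))
print(read_state()['time_s'])
E
```

```text
grip 0.027059057251786787 35.00012358650565
up 0.02679343083072319 [ 6.15373107 -0.97040615 -8.44640972]
over 0.026771473631073673 [ 5.55629595 -1.52758693 -8.78245246]
down 0.026992381759687056 [3.21021307 1.0256369  2.1172608 ]
knob [ 0.52029991 -0.0328121 ] (array([ 0.52007843, -0.03278832]), array([0.02645357, 0.02506899]), np.float64(0.07421723550517664), 507)
1 [ 0.60573782 -0.15021999] (array([ 0.60568488, -0.14888259]), array([0.05905205, 0.05908966]), np.float64(0.0673118258595535), 1944)
3 [0.60912555 0.00374274] (array([ 0.61621858, -0.00329788]), array([0.0506611 , 0.05147423]), np.float64(0.06342995033654412), 1918)
4 [0.61081941 0.08072411] (array([0.610349 , 0.0707556]), array([0.03769356, 0.01979325]), np.float64(0.055284810683727426), 605)
probe (array([ 0.5972207 , -0.35944758]), array([0.026435  , 0.02643344]), np.float64(0.14508228896612582), 611)
holder 1100 ((597.3466186523438, -360.00396728515625), (60.40534973144531, 60.148921966552734), 74.21782684326172)
43.85
```

View pics/hold.png

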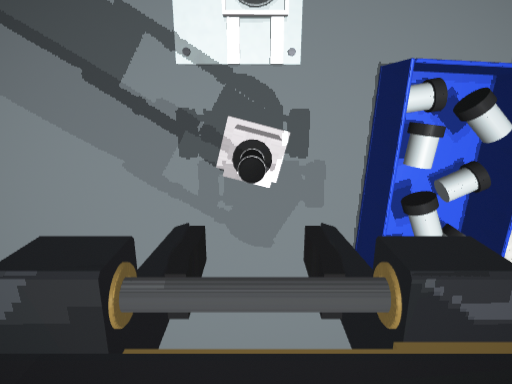

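The holder picture shows the probe upright in its holder, with the grip top at (253,165) and the holder at (253,152). Cap56 has shifted by about 1 cm inside its bay, so I'll measure all the caps again once the probe is in hand.

```bash
cat >> h.py <<'E'
PR=np.array([.5972,-.3597]); PZ=.094; PRB=[(1,.070),(3,.066),(4,.058)]
E
python3 - <<'E'
from h import *
R=RX(YAW)
set_gripper(.050,30); movep(at(PR,.19),R); move_straight(at(PR,PZ),rate=.1)
set_gripper(.015,30); s=read_state(); print('grip',s['opening'],s['tcp_pos'])
move_straight(at(PR,.22),rate=.12); s=read_state(); print('lift',s['opening'],s['grip_force'],s['contact_force'])
movep([.56,-.03,.36],R); im,P=shot("pr")
for b,h in PRB: print(b,bay(b,.05),disc(P,bay(b,.05),h-.003,.040),disc(P,bay(b,.05),h,.040,-.0015,.004))
print(read_state()['time_s'])
E
```

```text
grip 0.02754401705824822 [ 0.59743398 -0.35987405  0.09462004]
lift 0.02727158873019776 29.99998298473656 [ 0.39395794  0.04328748 -1.51093194]
1 [ 0.60573782 -0.15021999] (array([ 0.62564128, -0.13022111]), array([0.01777301, 0.01958907]), np.float64(0.06645925607425396), 88) None
3 [0.60912555 0.00374274] (array([ 0.61622308, -0.00297866]), array([0.05132058, 0.05181905]), np.float64(0.06338096091540285), 1305) (array([ 0.61548641, -0.00235005]), array([0.04479662, 0.0443363 ]), np.float64(0.06583479740110898), 243)
4 [0.61081941 0.08072411] (array([0.61056726, 0.07987245]), array([0.03759155, 0.03687289]), np.float64(0.0552567399870727), 717) (array([0.61084054, 0.08002502]), array([0.02846468, 0.03023866]), np.float64(0.0582787437913464), 200)
49.0
```

View pics/pr.png

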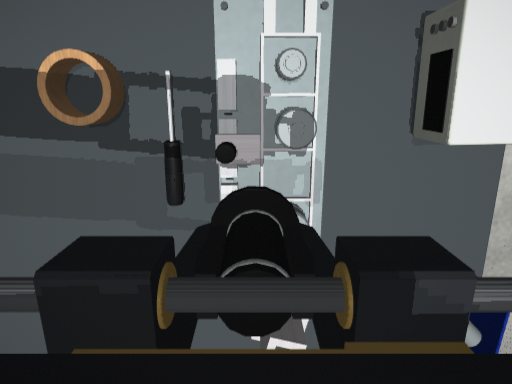

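The view shows cap40 at (292,63) and cap56 at (297,128), both in their bays. Cap64 is mostly hidden behind the probe, so I'll look again before pressing it.

```bash
cat >> h.py <<'E'
def press(xy,top):
    zc=top+.079
    movep(at(xy,zc+.03),RX(YAW)); move_straight(at(xy,zc+.006),rate=.06); dwell(.2)
    f0=read_state()['contact_force'][2]
    hit=move_straight(at(xy,zc-.004),rate=.01,until_force=.9); dwell(.1); s=read_state()
    z=s['tcp_pos'][2]; print('contact',hit,z-zc,s['contact_force'][2]-f0)
    if not hit: return False
    move_straight(at(xy,z-.002),rate=.01); dwell(.1); s=read_state(); print('pressed',s['tcp_pos'][2]-zc,s['contact_force'][2]-f0)
    dwell(2.5); print(read_state()['contact_force'][2]-f0)
    move_straight(at(xy,zc+.04),rate=.06); return True
E
python3 - <<'E'
from h import *
movep([.56,-.12,.36],RX(YAW)); im,P=shot("pr1")
r=disc(P,bay(1,.05),.067,.040); print(r)
c=r[0] if np.all(np.abs(r[1]-.059)<.004) else np.array([.6057,-.1489])
print(press(c,.070),read_state()['time_s'])
E
```

```text
(array([ 0.60516179, -0.14939857]), array([0.05938939, 0.05831561]), np.float64(0.06734453729358092), 1563)
contact True -0.001372930421756846 1.4342714904968004
pressed -0.003512709383041185 1.7122539173572702
2.8190088412764496
True 55.775
```

```bash
python3 - <<'E'
import re
t=open('h.py').read()
t=t.replace("    dwell(2.5); print(read_state()['contact_force'][2]-f0)\n","""    L=[]
    for _ in range(25): dwell(.1); s=read_state(); L.append((s['tcp_pos'][2]-zc,s['contact_force'][2]-f0))
    L=np.array(L); print('hold z',L[:,0].min(),L[:,0].max(),'f mean',L[:,1].mean(),'sd',L[:,1].std())
""")
open('h.py','w').write(t)
E
python3 - <<'E'
from h import *
def near(b,h,d):
    movep(at([bay(b,.05)[0]-.045,bay(b,.05)[1]-.03],.36),RX(YAW)); im,P=shot()
    r=disc(P,bay(b,.05),h-.003,.040); print(b,r); assert np.all(np.abs(r[1]-d)<.005); return r[0]
print(press(near(3,.066,.0515),.066),read_state()['time_s'])
print(press(near(4,.058,.037),.058),read_state()['time_s'])
E
```

```text
3 (array([ 0.61597267, -0.00282445]), array([0.05114881, 0.05179002]), np.float64(0.0634003853500702), 1296)
contact True -0.0013711971959955993 1.1629035571962656
pressed -0.0035412222889135425 0.971913549858824
hold z -0.0034794052429823474 -0.0033607028310241316 f mean 1.6043196539499052 sd 0.5227529501510702
True 62.975
4 (array([0.61055694, 0.08037616]), array([0.03668154, 0.03714884]), np.float64(0.05527615437736266), 631)
contact True -0.0013647263650904407 2.2902627388981927
pressed -0.00339986282301033 2.7094426484744742
hold z -0.0033864645157713757 -0.003313963761740868 f mean 2.6368489215851776 sd 0.5415516615296152
True 70.1167
```

All three presses worked: contact came at the same depth each time, with the tip in by 2–3 mm. Now I'll hang the probe back and check the caps and knob.

Run:
```python
from h import *
R=RX(YAW)
movep([.60,-.15,.25],R); movep(at(PR,.22),R); move_straight(at(PR,.105),rate=.08)
hit=move_straight(at(PR,PZ-.001),rate=.02,until_force=3); s=read_state(); print(hit,s['tcp_pos'],s['contact_force'])
set_gripper(.050); dwell(.3); move_straight(at(PR,.2),rate=.12)
movep([.60,-.36,.32],R); im,P=shot("hold2"); print('probe',disc(P,PR,.145,.04,-.006,.006))
k=index(.05)
movep([.58,-.03,.34],R); im,P=shot("fin")
print('knob',k,disc(P,k,.074,.03,-.01,.02))
for (b,h) in PRB: print(b,bay(b,.10),disc(P,bay(b,.10),h-.003,.040))
print(read_state()['time_s'])
```

```text
True [ 0.59708274 -0.35962504  0.09463974] [-1.08678696 -0.38357059  5.36856087]
probe (array([ 0.59749549, -0.35937205]), array([0.02705905, 0.02695916]), np.float64(0.14528068639981123), 629)
grip 0.02696163051982308 34.9999444372952
up 0.027071905402613224 [ 6.05367332 -0.332628   -9.1555266 ]
over 0.02690729618816248 [ 5.67057518 -0.27503138 -8.73573927]
down 0.027095071613664135 [ 2.06963911 -2.1793478   1.25051296]
knob [0.52139982 0.0171758 ] (array([0.5211844 , 0.01730051]), array([0.02599897, 0.02556976]), np.float64(0.07431295471104643), 405)
1 [ 0.60683773 -0.10023209] (array([ 0.60630551, -0.09916204]), array([0.05853383, 0.05839909]), np.float64(0.06736813170134531), 1601)
3 [0.61022546 0.05373064] (array([0.61729322, 0.04624522]), array([0.05132375, 0.05156805]), np.float64(0.06340763531999533), 1551)
4 [0.61191932 0.13071201] (array([0.61183923, 0.12952845]), array([0.03730431, 0.03733543]), np.float64(0.05534643097823533), 865)
86.375
```

View pics/fin.png

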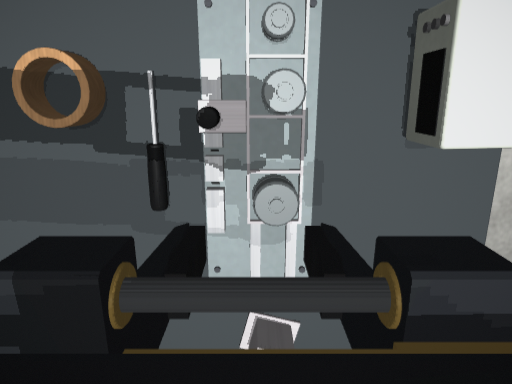

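View pics/hold2.png

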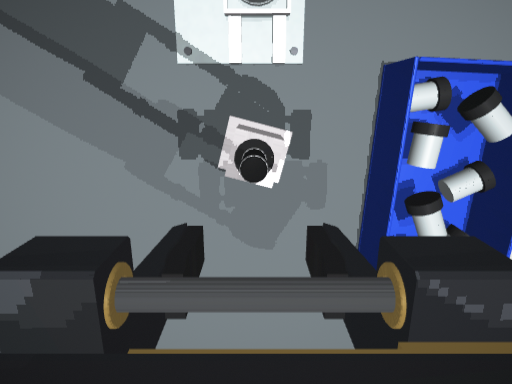

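The final views show the caps in their bays at (278,20), (284,92) and (276,202), the knob fully down at (207,118) in the third notch, and the probe upright in its holder at (254,165).

```bash
python3 -c "
from plant import *
print(sign_off())"
```

```text
the job is handed in; nothing more can be done
None
```

The job is handed in: cap64, cap56 and cap40 (cap48 was absent) stand in bays 1, 3 and 4, each was pressed for about 2.5 s from largest to smallest, the probe is back in its holder, and the carriage is pinned in the third notch.

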